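# Mark off the three longest hub bolts

## Robot

A 6-joint arm with a two-finger parallel gripper is mounted at the origin on the work surface. World frame = base frame: x ahead of the robot, y to its left, z up, the work surface at z = 0. Lengths are in m, angles in rad, forces in N, time in s.
With the tool pointing down it reaches from about 0.3 to 0.775 m from the base axis. Payload 14.6 kg.
Tool frame: the origin (TCP) lies at the very end of the fingers, on their centre line; the grasp point (between the pads) lies 19 mm behind it (ctrl.hold_point_z is the distance from the TCP to the grasp point, in m); x points along the fingers, y is the direction in which the jaws open and shut, and the axes are right-handed (so a half turn about x gives the same grasp; the last joint's range is limited). The gripper opens to 94 mm and grips with 3 to 60 N. Pads are 16 mm wide; open, the fingers measure 119 mm over their backs; the gripper's body (75 mm by 177 mm) begins 78 mm behind the grasp point.
Start: joints at [1.139, 0.3, 1.521, -0, 1.321, -0.067], TCP at [0.196, 0.514, 0.205] pointing down, gripper open.
Joint ranges: [-3.03, 3.03], [-0.79, 2.21], [0.23, 2.52], [-1.04, 4.18], [0, 3.07], [-2.55, 2.55]. Speed limits (rad/s): [2.22, 2.22, 2.57, 3.14, 3.14, 3.14].

## Interface

Orientations are given as [roll, pitch, yaw] about the fixed x, y, z axes, in that order (R = Rz(yaw) Ry(pitch) Rx(roll)).
In Python, from station import get_obs, camera, ticket, ctrl gives the robot as it stands.
- The arm moves only by the tool step_arm, never from a script. Its argument "motion" is a list that holds one entry, the list of rows, each a list of 6 numbers: the shift along the tool's x, y, z in m, then the turn, a rotation vector about the tool's x, y, z in degrees. A call has 1 to 12 rows; each row shifts and turns the commanded pose from where the row before left it, along the tool's axes as they then stand; what a row does not reach is not made up. A row lasts 1/8 s, in which the tool goes at most 62.5 mm and 10.7 degrees, less where a joint would pass 70% of its speed; a pose out of reach is approached as far as the arm can. A call is refused whole if a number of a shift passes 0.0625 or a number of a turn 10.7, either way. A call with a gripper value outside its range is refused whole. "fingers" is the finger opening in m, from 0 to 0.094, set as the call begins (left out, the last holds). The fingers move at their own pace and stop on an object; "squeeze" is the grip in N (left out, the last holds). Time passes only in rows, so rows that do not move let the fingers close. It gives the time, the measured TCP pose, the force and the opening at its end, in the units of the state.
- get_obs(): the state, without advancing time (a new reading comes with each control period).
- camera(name): name is "side" or "top" or "wrist"; returns a dict with "pixels" (420x560x3 uint8, red, green, blue), "fx", "fy", "cx", "cy" (pixels), "extrinsics" (4x4, takes a point from world to camera coordinates); the wrist camera has in their place "T_tool_cam" (4x4, takes a point from camera to tool coordinates, whose origin is the TCP and whose axes are the tool frame's). Camera axes: x right, y up, looking along -z (the intrinsics and any distortion apply to the point x, -y, -z); pixel columns grow to the right and rows downward; lengths in m; the calibration is good to about 2 mm. The wrist camera is an equidistant fisheye: a pixel r from the principal point sees the ray r / f radians off the axis. A picture is of the moment at which its call begins: read the wrist's pose just before it. There is no depth.
- ticket.hand_in(): hands the job in, once; it reports no verdict.
The state is a dict: "time_s": time; "qpos": joint angles; "joint_vel": joint speeds; "tau": joint torques, N m; "ee_pos": TCP position; "eef_rot": TCP orientation; "force": force on the tool from outside, world axes, zero at the start; "moment": the same for the moment, N m; "grip_width": finger opening in m.
Only numpy, scipy, OpenCV 4.12 (cv2) and the standard library are available. Lean on these libraries where they do the work, as an engineer would, in place of code of your own. Each camera call takes 0.05 s, during which the arm holds its last target.

## Task

Mark off the three longest hub bolts for fitting: with the fingertips press lightly on top of the longest bolt's head, then the second longest, then the third longest, so that each one visibly sinks in its slot and stays down. Use only light pressure, do not lift or pull any bolt, and leave the two shorter bolts and everything else around the rack untouched.

Things in the scene. Friction and masses are not known exactly. Their poses are not given: they have to be found in the camera images.
- rack: White oak rack fixed to the table, 80 x 330 mm, 60 mm high; five square slots 16 mm wide in one row along its y axis, 60 mm apart, the middle one at its centre. Origin at the centre of its underside, z up. Each slot holds one upright bolt, whose foot rests on a movable seat inside.
- middle_slot (a point): Centre of the middle slot's mouth, level with the rack's top. How every seat behaves: 38 mm below the mouth, it carries the bolt. Pushed down on the bolt head it starts to sink at 2 to 3.5 N, resists more with depth (0.4 N per mm), and stays where it is left. It can sink 12 mm, to a hard stop. A bolt counts as marked once sunk at least 4 mm; 6 to 8 mm is ideal. More than 20 N is too hard.
- longest_bolt: Loose bronze hub bolt, the longest (tallest standing) of the five; upright in any one of the rack's slots. Overall length 130 mm, shank 14 mm across, hexagonal flat-topped head 26 mm across, 12 mm high. Origin at the centre of its foot, z towards the head, whose top is 130 mm from the origin: 152 mm above the table, 92 mm above the rack's top at the start. Mass about 216 g.
- second_bolt: Loose bronze hub bolt, the second longest; upright in any one of the rack's slots. Overall length 115 mm, shank 14 mm across, hexagonal flat-topped head 26 mm across, 12 mm high. Origin at the centre of its foot, z towards the head, whose top is 115 mm from the origin: 137 mm above the table, 77 mm above the rack's top at the start. Mass about 195 g.
- third_bolt: Loose bronze hub bolt, the third longest; upright in any one of the rack's slots. Overall length 100 mm, shank 14 mm across, hexagonal flat-topped head 26 mm across, 12 mm high. Origin at the centre of its foot, z towards the head, whose top is 100 mm from the origin: 122 mm above the table, 62 mm above the rack's top at the start. Mass about 175 g.
- fourth_bolt: Loose bronze hub bolt, the fourth longest, not to be touched; upright in any one of the rack's slots. Overall length 85 mm, shank 14 mm across, hexagonal flat-topped head 26 mm across, 12 mm high. Origin at the centre of its foot, z towards the head, whose top is 85 mm from the origin: 107 mm above the table, 47 mm above the rack's top at the start. Mass about 155 g.
- shortest_bolt: Loose bronze hub bolt, the shortest, not to be touched; upright in any one of the rack's slots. Overall length 70 mm, shank 14 mm across, hexagonal flat-topped head 26 mm across, 12 mm high. Origin at the centre of its foot, z towards the head, whose top is 70 mm from the origin: 92 mm above the table, 32 mm above the rack's top at the start. Mass about 134 g.
- height_gauge: Bystander: loose chrome height gauge, base 110 x 80 mm, 286 mm tall, 2.2 kg. Origin at the centre of its underside.
- bench_clamp: Bystander: loose black steel bench clamp with knurled screw, 175 x 40 mm (its screw sticks out to its -x), 72 mm high, 1.4 kg. Origin at the centre of its base's underside.
- lock_washer: Bystander: loose brass lock washer, 44 mm across, 6 mm thick, flat on the table. Origin at the centre of its underside.
Things that resemble listed ones, but are neither listed nor needed, are in the scene too. What is shaped like the third_bolt but black is not meant. Leave any turquoise look-alike of the second_bolt alone.

How it is judged:
By the outcome, as a careful person would: the job done as asked, in the order asked, and still so for the second after the job is handed in, with the robot touching nothing.
It also fails if it takes over 43 s, if anything falls off the work surface, if the arm or the gripper's body presses on something with over 40 N, if the wrist force passes 120 N, or if a joint passes its speed limit or range.

## Working session

There is one attempt and no reset: what is moved stays moved. The work goes in short steps, Python scripts to look and compute and a tool call to move; the robot and the scene stay as the last step left them, time stands still between calls to the robot, and variables do not carry over. Pictures are saved under pics/ and viewed, and the job is handed in when it is done.

Besides the shell and the picture viewer there is one more tool, called after ">>>" as name(argument=value, ...), one argument or row to a line, values as JSON. step_arm: Moves the arm, as the interface text tells. Its arguments: {"type":"object","properties":{"motion":{"type":"array","items":{"type":"array","items":{"type":"array","items":{"type":"number"}}}},"fingers":{"type":"number"},"squeeze":{"type":"number"}},"required":["motion"]}

```bash
mkdir -p pics; ls; python3 - <<'E'
from station import get_obs,camera
import cv2,pickle
o=get_obs();print(o)
for n in("side","top","wrist"):
    c=camera(n);pickle.dump((c,get_obs()),open(f"{n}0.pkl","wb"))
    cv2.imwrite(f"pics/{n}0.png",c["pixels"][:,:,::-1])
    print(n,{k:v for k,v in c.items() if k!="pixels"})
E
```

```text
pics
{'time_s': 0.0, 'qpos': array([ 1.13940492e+00,  3.00494080e-01,  1.52157897e+00, -1.23618324e-05,
        1.32070058e+00, -6.65970224e-02]), 'joint_vel': array([-0.00028102,  0.00089973,  0.0002898 ,  0.00174439, -0.00165096,
       -0.00021033]), 'tau': array([ 7.07336476e-04, -5.31819892e+01, -3.52721286e+01,  7.08791683e-02,
        2.44335568e-02, -1.56027289e-05]), 'ee_pos': array([0.19611049, 0.51356734, 0.20487462]), 'eef_rot': array([-1.62725494,  1.56961529, -1.99204626]), 'force': array([ 0.15028618, -0.19931248,  0.06046176]), 'moment': array([-0.05135414,  0.07329449, -0.0098644 ]), 'grip_width': 0.09376718421030314}
side {'fx': 416.6969429073129, 'fy': 416.6969429073129, 'cx': 283.66619424414756, 'cy': 211.10080491487963, 'extrinsics': array([[ 0.9945758 , -0.10312754,  0.01355315, -0.54898644],
       [ 0.06620496,  0.72814717,  0.68221595, -0.0885914 ],
       [-0.08022394, -0.67761819,  0.73102511, -0.93168603],
       [ 0.        ,  0.        ,  0.        ,  1.        ]])}
top {'fx': 396.822095810566, 'fy': 396.822095810566, 'cx': 274.3937417637671, 'cy': 213.29133214877027, 'extrinsics': array([[-7.77178396e-02, -9.96975386e-01,  1.31778831e-04,
         5.14984688e-02],
       [ 9.73928634e-01, -7.58930043e-02,  2.13783224e-01,
        -5.82561952e-01],
       [-2.13126611e-01,  1.67431135e-02,  9.76881116e-01,
        -8.23614919e-01],
       [ 0.00000000e+00,  0.00000000e+00,  0.00000000e+00,
         1.00000000e+00]])}
wrist {'fx': 325.19226210127806, 'fy': 325.19226210127806, 'cx': 286.32019848006325, 'cy': 209.70885355262132, 'T_tool_cam': array([[ 1.94504954e-04,  2.56921322e-01, -9.66432303e-01,
        -1.79473633e-01],
       [ 9.99999981e-01, -6.21344687e-05,  1.84742666e-04,
        -3.50899536e-04],
       [-1.25844276e-05, -9.66432321e-01, -2.56921329e-01,
        -7.39310854e-02],
       [ 0.00000000e+00,  0.00000000e+00,  0.00000000e+00,
         1.00000000e+00]])}
```

View pics/side0.png

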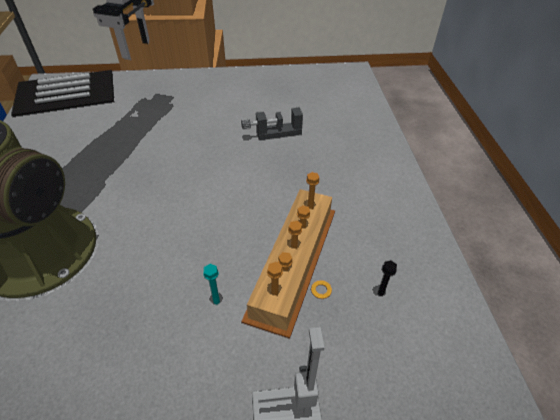

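View pics/top0.png

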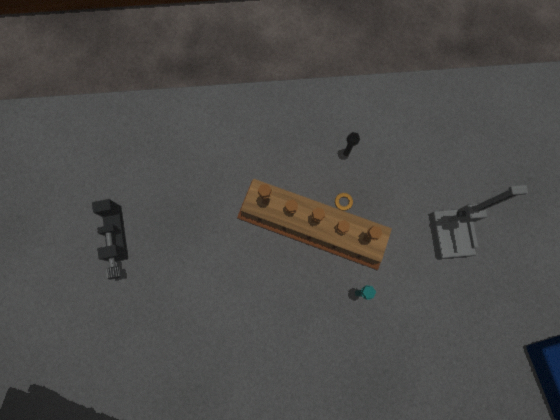

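View pics/wrist0.png

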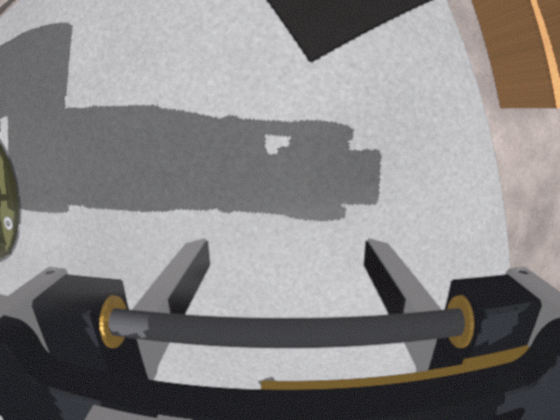

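The side view shows the rack at centre with five bronze heads at about (313,178), (303,212), (294,228), (285,258) and (275,270). The top view shows them at about (265,190), (290,208), (315,216), (342,226) and (374,232). The turquoise and black look-alikes stand outside the rack, with the gauge to the robot's right of it. Next I segment the heads.

```bash
python3 - <<'E'
import cv2,pickle,numpy as np
S=pickle.load(open("side0.pkl","rb"))[0]["pixels"];T=pickle.load(open("top0.pkl","rb"))[0]["pixels"]
a=cv2.resize(S[160:340,230:350],None,fx=3.3,fy=3.3,interpolation=cv2.INTER_CUBIC)
cv2.imwrite("pics/sidecrop.png",a[:,:,::-1])
b=cv2.resize(T[170:280,230:400],None,fx=4.6,fy=4.6,interpolation=cv2.INTER_CUBIC)
b=np.clip(b.astype(float)*1.6,0,255).astype(np.uint8)
cv2.imwrite("pics/topcrop.png",b[:,:,::-1])
h=cv2.cvtColor(S,cv2.COLOR_RGB2HSV);H=cv2.cvtColor(T,cv2.COLOR_RGB2HSV)
for p in [(313,178),(303,211),(294,228),(285,258),(275,270),(305,225),(270,290)]:print(p,S[p[1],p[0]],h[p[1],p[0]])
for p in [(265,190),(290,208),(315,216),(342,226),(374,232),(300,205),(360,232)]:print(p,T[p[1],p[0]],H[p[1],p[0]])
E
```

```text
(313, 178) [170 112  46] [ 16 186 170]
(303, 211) [171 112  47] [ 16 185 171]
(294, 228) [172 114  47] [ 16 185 172]
(285, 258) [171 115  51] [ 16 179 171]
(275, 270) [170 114  50] [ 16 180 170]
(305, 225) [87 59 28] [ 16 173  87]
(270, 290) [96 73 49] [ 15 125  96]
(265, 190) [116  80  49] [ 14 147 116]
(290, 208) [118  82  50] [ 14 147 118]
(315, 216) [119  82  50] [ 14 148 119]
(342, 226) [119  83  50] [ 14 148 119]
(374, 232) [117  82  48] [ 15 150 117]
(300, 205) [114  88  56] [ 17 130 114]
(360, 232) [120  92  61] [ 16 125 120]
```

View pics/sidecrop.png

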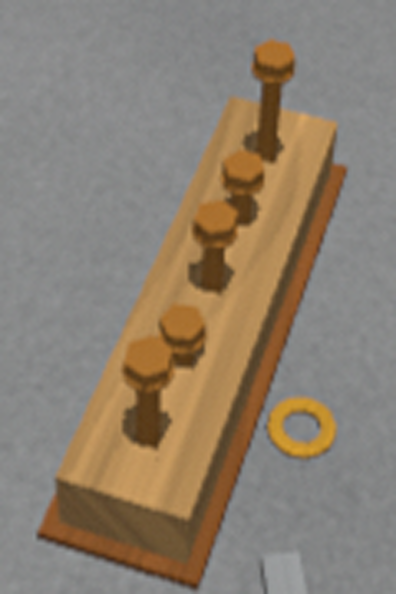

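View pics/topcrop.png

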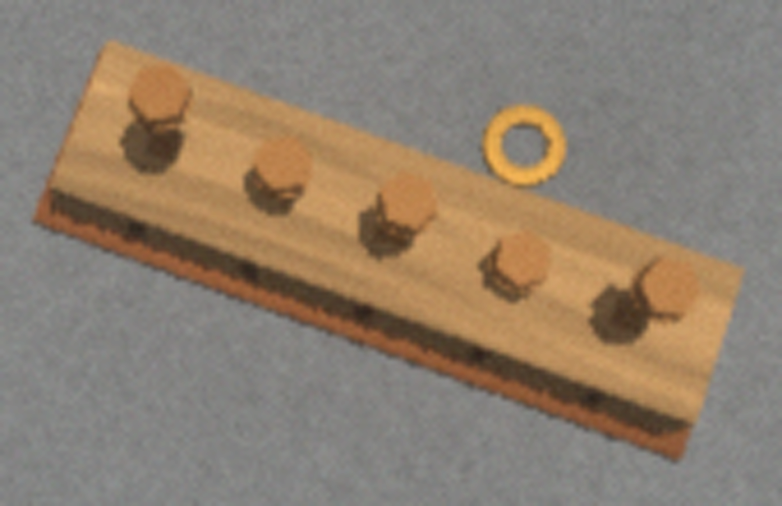

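The crops show clear hexagonal head tops, brighter than their sides. Next I mask and triangulate them.

```bash
cat > h.py <<'E'
import cv2,numpy as np
def ray(c,u,v):
    E=c["extrinsics"];R,t=E[:3,:3],E[:3,3]
    d=R.T@np.array([(u-c["cx"])/c["fx"],-(v-c["cy"])/c["fy"],-1.]);return -R.T@t,d/np.linalg.norm(d)
def onz(c,uv,z):
    o,d=ray(c,*uv);return o+d*(z-o[2])/d[2]
def tri(c1,p1,c2,p2):
    A=np.zeros((3,3));b=np.zeros(3);L=[]
    for c,p in((c1,p1),(c2,p2)):
        o,d=ray(c,*p);P=np.eye(3)-np.outer(d,d);A+=P;b+=P@o;L.append((o,P))
    x=np.linalg.solve(A,b);return x,[np.linalg.norm(P@(x-o)) for o,P in L]
def proj(c,X):
    q=c["extrinsics"][:3,:3]@X+c["extrinsics"][:3,3]
    return c["cx"]+c["fx"]*q[0]/-q[2],c["cy"]-c["fy"]*q[1]/-q[2]
def blobs(img,mask,amin,amax):
    n,l,s,ce=cv2.connectedComponentsWithStats(mask.astype(np.uint8))
    return [(ce[i].round(2),s[i]) for i in range(1,n) if amin<s[i,4]<amax]
E
python3 - <<'E'
from h import *;import pickle
S=pickle.load(open("side0.pkl","rb"))[0];T=pickle.load(open("top0.pkl","rb"))[0]
h=cv2.cvtColor(S["pixels"],cv2.COLOR_RGB2HSV).astype(int)
m=(abs(h[...,0]-16)<3)&(h[...,1]>160)&(h[...,2]>148); m[:,:240]=0;m[:165]=0
for b in blobs(h,m,20,300):print("S",b)
h=cv2.cvtColor(T["pixels"],cv2.COLOR_RGB2HSV).astype(int)
m2=(h[...,0]<16)&(h[...,1]>138)&(h[...,2]>95);m2[:150]=0
for b in blobs(h,m2,20,400):print("T",b)
b=np.zeros((420,560),np.uint8);b[m]=255;cv2.imwrite("pics/ms.png",cv2.resize(b[160:340,230:350],None,fx=3,fy=3))
b=np.zeros((420,560),np.uint8);b[m2]=255;cv2.imwrite("pics/mt.png",cv2.resize(b[170:280,230:400],None,fx=4,fy=4))
E
```

```text
S (array([312.75, 175.98]), array([308, 173,  11,   7,  61], dtype=int32))
S (array([303.48, 209.51]), array([298, 206,  12,   8,  75], dtype=int32))
S (array([294.86, 225.05]), array([289, 221,  13,   9,  87], dtype=int32))
S (array([284.99, 256.85]), array([279, 252,  13,  10,  94], dtype=int32))
S (array([274.57, 267.15]), array([268, 261,  14,  13, 124], dtype=int32))
T (array([264.21, 189.59]), array([258, 184,  14,  12, 118], dtype=int32))
T (array([291.27, 204.85]), array([285, 199,  13,  12, 113], dtype=int32))
T (array([318.55, 213.12]), array([312, 207,  13,  13, 114], dtype=int32))
T (array([343.52, 225.65]), array([338, 220,  12,  13, 110], dtype=int32))
T (array([375.49, 231.75]), array([370, 226,  12,  13, 114], dtype=int32))
```

View pics/mt.png

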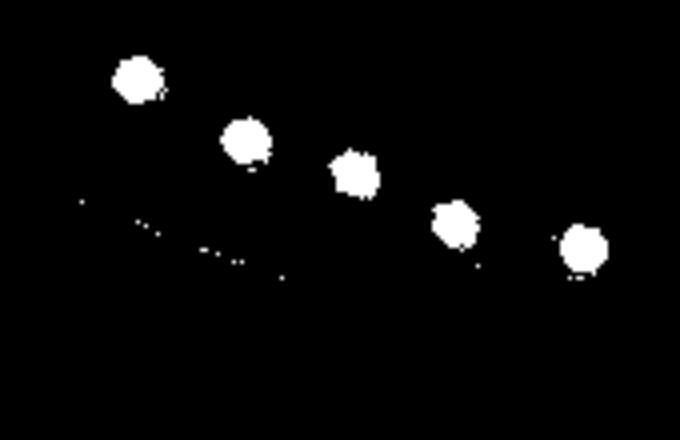

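View pics/ms.png

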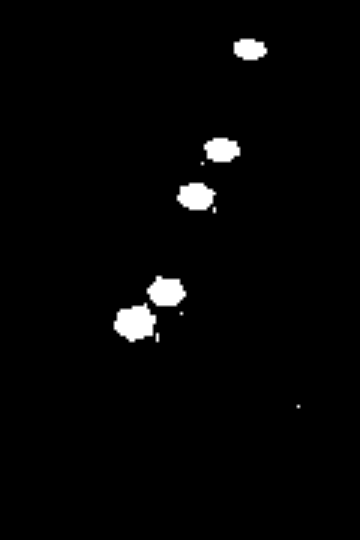

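Both masks isolate exactly the five heads. In the side view the far end is the top; in the top view it is the left.

```bash
python3 - <<'E'
from h import *;import pickle
S=pickle.load(open("side0.pkl","rb"))[0];T=pickle.load(open("top0.pkl","rb"))[0]
np.set_printoptions(precision=4,suppress=True)
s=[(312.75,175.98),(303.48,209.51),(294.86,225.05),(284.99,256.85),(274.57,267)]
t=[(264.21,189.59),(291.27,204.85),(318.55,213.12),(343.52,225.65),(375.49,231.75)]
P=[]
for a,b in zip(s,t):
    x,e=tri(S,a,T,b);P.append(x);print(x,np.array(e))
P=np.array(P)
zs=[.152,.137,.122,.107,.092];r=np.argsort(np.argsort(-P[:,2]))
print(r)
Q=np.array([(onz(S,a,zs[k])+onz(T,b,zs[k]))/2 for a,b,k in zip(s,t,r)])
for a,b,k in zip(s,t,r):print(k,onz(S,a,zs[k]),onz(T,b,zs[k]))
d=np.diff(Q,axis=0)[:,:2];print(np.linalg.norm(d,axis=1),np.degrees(np.arctan2(d[:,1],d[:,0])))
k=np.arange(5)-2;fx=np.polyfit(k,Q[:,0],1);fy=np.polyfit(k,Q[:,1],1);print(fx,fy,np.hypot(fx[0],fy[0]))
print(np.c_[np.polyval(fx,k),np.polyval(fy,k)])
g=[(345,200)]
print("teal",onz(S,(210,270),.13),onz(T,(369,292),.13),"gauge top",tri(S,(316,333),T,(518,190)),"washer",onz(T,(344,202),.005),"clamp",onz(T,(105,235),.04),"black",onz(T,(353,139),.11))
E
```

```text
[0.6151 0.0244 0.1538] [0.0005 0.0005]
[ 0.5897 -0.0303  0.11  ] [0.0004 0.0004]
[ 0.5643 -0.0843  0.1245] [0.0003 0.0003]
[ 0.5391 -0.1386  0.0949] [0.0002 0.0002]
[ 0.514  -0.1927  0.1402] [0.0002 0.0002]
[0 3 2 4 1]
0 [0.6149 0.0261 0.152 ] [0.6161 0.0244 0.152 ]
3 [ 0.5898 -0.0276  0.107 ] [ 0.5908 -0.0305  0.107 ]
2 [ 0.5643 -0.0822  0.122 ] [ 0.5652 -0.0846  0.122 ]
4 [ 0.5392 -0.1365  0.092 ] [ 0.5399 -0.1391  0.092 ]
1 [ 0.514  -0.1904  0.137 ] [ 0.5147 -0.1936  0.137 ]
[0.0598 0.0601 0.0599 0.0598] [-114.9241 -115.1986 -114.8271 -114.9247]
[-0.0253  0.5649] [-0.0543 -0.0834] 0.05993352017940336
[[ 0.6155  0.0253]
 [ 0.5902 -0.0291]
 [ 0.5649 -0.0834]
 [ 0.5396 -0.1377]
 [ 0.5143 -0.1921]]
teal [ 0.3988 -0.1812  0.13  ] [ 0.397  -0.1668  0.13  ] gauge top (array([ 0.5442, -0.3984,  0.2906]), [np.float64(0.0009674039378207735), np.float64(0.0009674039378208883)]) washer [ 0.6121 -0.1635  0.005 ] clamp [0.5694 0.3923 0.04  ] black [ 0.7281 -0.1788  0.11  ]
```

```bash
python3 - <<'E'
from h import *;import pickle
from scipy.spatial.transform import Rotation as Ro
from station import get_obs
o=get_obs();R=Ro.from_euler('xyz',o['eef_rot']).as_matrix();print(R.round(3),o['time_s'])
T=pickle.load(open("top0.pkl","rb"))[0];S=pickle.load(open("side0.pkl","rb"))[0]
for p in [(434,210),(474,207),(478,256),(440,258),(465,214)]:print("gaugebase",p,onz(T,p,.01).round(3))
A=np.array([.6155,.0253,.205]);print("tool shift to A above",R.T@(A-o['ee_pos']))
E
```

```text
[[-0.     0.357  0.934]
 [-0.001  0.934 -0.357]
 [-1.    -0.001 -0.   ]] 0.15
gaugebase (434, 210) [ 0.575 -0.373  0.01 ]
gaugebase (474, 207) [ 0.575 -0.47   0.01 ]
gaugebase (478, 256) [ 0.459 -0.457  0.01 ]
gaugebase (440, 258) [ 0.461 -0.369  0.01 ]
gaugebase (465, 214) [ 0.56  -0.445  0.01 ]
tool shift to A above [ 2.44849557e-04 -3.06587878e-01  5.65979496e-01]
```

>>> step_arm(
  motion=[
    [[0,-0.01,0.02,0,0,0],[0,-0.02,0.036,0,0,0],[0,-0.02,0.036,0,0,0],[0,-0.02,0.036,0,0,0],[0,-0.02,0.036,0,0,0],[0,-0.02,0.036,0,0,0],[0,-0.02,0.036,0,0,0],[0,-0.02,0.036,0,0,0],[0,-0.02,0.036,0,0,0],[0,-0.02,0.036,0,0,0],[0,-0.02,0.036,0,0,0],[0,-0.02,0.036,0,0,0]],
  ],
  fingers=0,
  squeeze=5,
)

```text
time_s: 1.65
ee_pos: [0.5035, 0.1493, 0.2053]
eef_rot: [-2.751, 1.571, -3.116]
force: [0.5, -0.0, -0.7]
grip_width: 0.0001
```

>>> step_arm(
  motion=[
    [[0,-0.02,0.036,0,0,0],[0,-0.02,0.036,0,0,0],[0,-0.02,0.036,0,0,0],[0,-0.0166,0.042,0,0,0],[0,0,0,0,0,0],[0,0,0,0,0,0]],
  ],
)

```text
time_s: 2.4
ee_pos: [0.6152, 0.0258, 0.205]
eef_rot: [-2.964, 1.57, 2.955]
force: [0.3, 0.1, 0.6]
grip_width: 0.0001
```

```bash
cat > goto.py <<'E'
import sys;from h import *
from scipy.spatial.transform import Rotation as Ro
from station import get_obs
np.set_printoptions(precision=4,suppress=True)
o=get_obs();R=Ro.from_euler('xyz',o['eef_rot']).as_matrix();A=np.array(list(map(float,sys.argv[1:4])))
print(o['time_s'],o['ee_pos'],R[:,0],"F",o['force'],"w",o['grip_width'],"shift",R.T@(A-o['ee_pos']))
E
python3 goto.py .6155 .0253 .154; python3 -c "
from station import camera,get_obs
import cv2
c=camera('wrist');cv2.imwrite('pics/w1.png',c['pixels'][:,:,::-1])"
```

```text
2.4 [0.6152 0.0258 0.205 ] [-0.0009  0.0002 -1.    ] F [0.2745 0.1435 0.6199] w 9.978894698879805e-05 shift [ 0.051  -0.0003  0.0005]
```

View pics/w1.png

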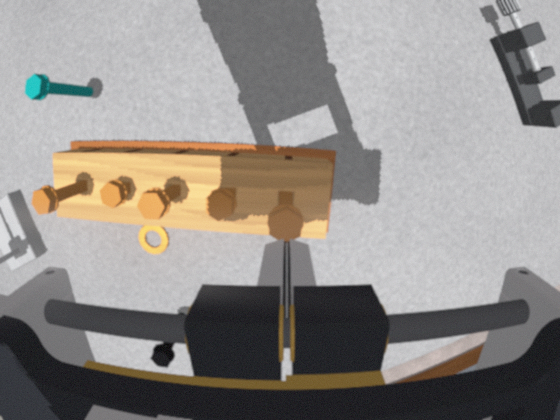

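The wrist view shows the closed tips at (286,242) directly over the longest bolt's head at (286,222). I'll check the wrist ray onto the head-top plane and descend.

>>> step_arm(
  motion=[
    [[0.02,0,0,0,0,0],[0.02,0,0,0,0,0],[0.005,0,0,0,0,0],[0,0,0,0,0,0]],
  ],
)

```text
time_s: 2.95
ee_pos: [0.6155, 0.0259, 0.161]
eef_rot: [0.323, 1.57, -0.041]
force: [0.8, -0.3, 0.4]
grip_width: 0.0005
```

```bash
python3 goto.py .6155 .0253 .152; python3 - <<'E'
from station import camera,get_obs
import cv2
from h import *
from scipy.spatial.transform import Rotation as Ro
o=get_obs();R=Ro.from_euler('xyz',o['eef_rot']).as_matrix()
c=camera('wrist');im=c['pixels'];cv2.imwrite('pics/w2.png',im[:,:,::-1])
h=cv2.cvtColor(im,cv2.COLOR_RGB2HSV).astype(int)
print(im[215,286],h[215,286])
M=c["T_tool_cam"]
for u,v in [(286,215)]:
    x,y=u-c["cx"],v-c["cy"];r=np.hypot(x,y);th=r/c["fx"]
    d=np.array([np.sin(th)*x/r,-np.sin(th)*y/r,-np.cos(th)])
    D=R@M[:3,:3]@d;O=o['ee_pos']+R@M[:3,3];print(O+D*(.152-O[2])/D[2])
S=camera('side');a=cv2.resize(S["pixels"][80:340,200:420],None,fx=2.3,fy=2.3);cv2.imwrite('pics/s2.png',a[:,:,::-1])
E
```

```text
2.95 [0.6155 0.0259 0.161 ] [ 0.0003 -0.     -1.    ] F [ 0.7642 -0.2756  0.3586] w 0.00048006468274672384 shift [ 0.009  -0.0006  0.0002]
[128  92  57] [ 15 141 128]
[0.59609208 0.03268714 0.152     ]
```

View pics/s2.png

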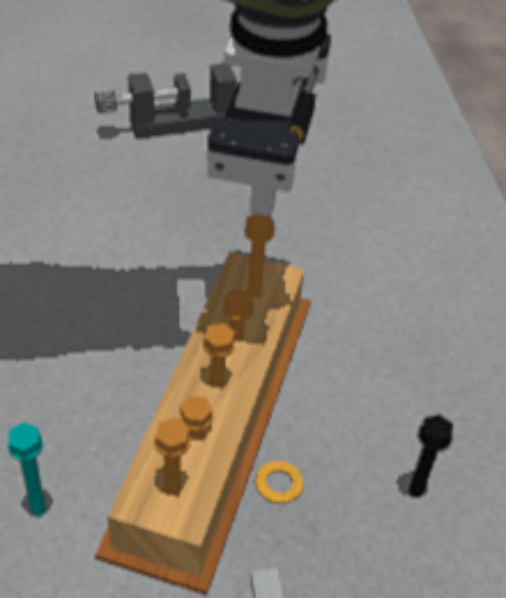

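View pics/w2.png

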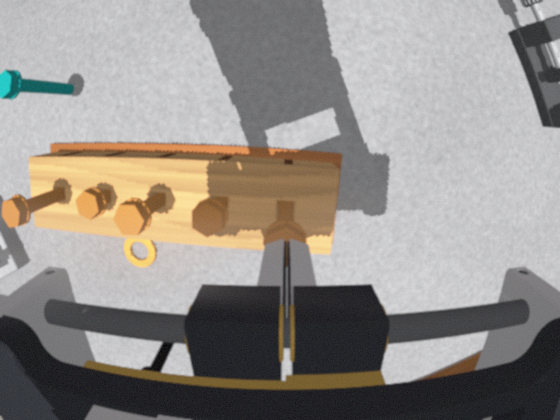

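The tips sit centred over the longest bolt's head (wrist about (286,235), side view about (260,218)). Now I press slowly.

>>> step_arm(
  motion=[
    [[0.004,0,0,0,0,0],[0.002,0,0,0,0,0],[0.001,0,0,0,0,0],[0.001,0,0,0,0,0],[0.001,0,0,0,0,0],[0.001,0,0,0,0,0],[0,0,0,0,0,0]],
  ],
)

```text
time_s: 3.92
ee_pos: [0.6156, 0.0254, 0.1506]
eef_rot: [0.275, 1.571, -0.09]
force: [0.2, 0.1, 1.9]
grip_width: 0.0006
```

>>> step_arm(
  motion=[
    [[0.001,0,0,0,0,0],[0.001,0,0,0,0,0],[0,0,0,0,0,0]],
  ],
)

```text
time_s: 4.3
ee_pos: [0.6156, 0.0255, 0.1484]
eef_rot: [-3.049, 1.571, 2.869]
force: [0.0, -0.0, 2.3]
grip_width: 0.0004
```

>>> step_arm(
  motion=[
    [[0.001,0,0,0,0,0],[0.001,0,0,0,0,0],[0.0005,0,0,0,0,0],[0,0,0,0,0,0]],
  ],
)

```text
time_s: 4.8
ee_pos: [0.6156, 0.0254, 0.1459]
eef_rot: [-0.704, 1.571, -1.069]
force: [-0.1, 0.3, 3.2]
grip_width: 0.0002
```

>>> step_arm(
  motion=[
    [[0.0005,0,0,0,0,0],[0,0,0,0,0,0]],
  ],
)

```text
time_s: 5.05
ee_pos: [0.6156, 0.0255, 0.1454]
eef_rot: [-0.305, 1.571, -0.67]
force: [0.1, -0.3, 3.3]
grip_width: 0.0004
```

```bash
cat > favg.py <<'E'
from station import camera,get_obs
import numpy as np
f=[]
for i in range(6): camera('side'); o=get_obs(); f.append(o['force'])
print(o['time_s'],o['ee_pos'].round(4),np.mean(f,0).round(2),np.std(f,0).round(2))
E
python3 favg.py
```

```text
5.35 [0.6156 0.0254 0.1454] [0.04 0.07 4.25] [0.63 0.54 0.38]
```

>>> step_arm(
  motion=[
    [[-0.002,0,0,0,0,0],[-0.008,0,0,0,0,0],[-0.03,0,0,0,0,0],[-0.02,-0.02,-0.02,0,0,0],[0,-0.04,-0.03,0,0,0],[0,-0.04,-0.02,0,0,0],[0,-0.04,-0.02,0,0,0],[0,0,0,0,0,0]],
  ],
)

```text
time_s: 6.35
ee_pos: [0.4803, -0.0746, 0.2062]
eef_rot: [-0.112, 1.57, -0.479]
force: [1.1, 0.6, 0.5]
grip_width: 0.0003
```

```bash
python3 favg.py; cat > look.py <<'E'
import sys,pickle
from h import *
from station import camera,get_obs
np.set_printoptions(precision=4,suppress=True)
n=sys.argv[1]
S=camera('side');T=camera('top');pickle.dump((S,T),open(n+'.pkl','wb'))
h=cv2.cvtColor(S["pixels"],cv2.COLOR_RGB2HSV).astype(int)
m=(abs(h[...,0]-16)<3)&(h[...,1]>160)&(h[...,2]>148); m[:,:240]=0;m[:165]=0
for b in blobs(h,m,20,300):print("S",b)
h=cv2.cvtColor(T["pixels"],cv2.COLOR_RGB2HSV).astype(int)
m=(h[...,0]<16)&(h[...,1]>138)&(h[...,2]>95);m[:150]=0
for b in blobs(h,m,20,400):print("T",b)
a=cv2.resize(S["pixels"][140:340,200:420],None,fx=2.9,fy=2.9);cv2.imwrite(f'pics/{n}_s.png',a[:,:,::-1])
cv2.imwrite(f'pics/{n}_t.png',T["pixels"][:,:,::-1])
E
python3 look.py L1
```

```text
6.65 [ 0.482  -0.0727  0.2053] [ 0.14 -0.02  0.3 ] [0.65 0.4  0.35]
S (array([312.68, 178.53]), array([308, 175,  11,   8,  62], dtype=int32))
S (array([303.61, 209.64]), array([298, 206,  12,   9,  77], dtype=int32))
S (array([295.22, 225.2 ]), array([289, 221,  13,  11,  95], dtype=int32))
S (array([284.83, 257.  ]), array([279, 252,  13,  11, 100], dtype=int32))
S (array([274.86, 267.29]), array([267, 261,  19,  13, 134], dtype=int32))
T (array([264.45, 190.73]), array([258, 185,  13,  12, 113], dtype=int32))
T (array([254.82, 222.12]), array([238, 213,  35,  17,  98], dtype=int32))
```

View pics/L1_s.png

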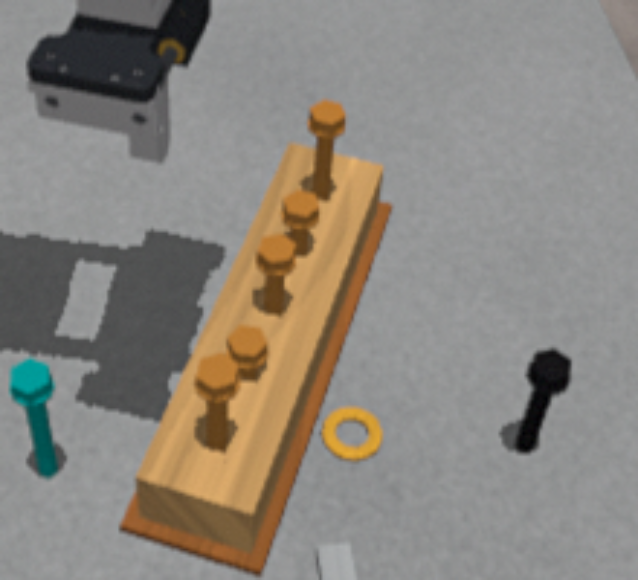

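View pics/L1_t.png

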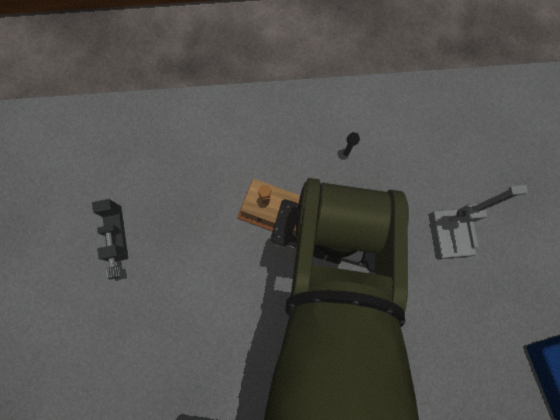

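The longest bolt now sits visibly lower: its head went from side row 175.98 to 178.53, while the others stayed. I convert that to mm and work out the move to the second bolt.

```bash
python3 - <<'E'
from h import *;import pickle
S=pickle.load(open("side0.pkl","rb"))[0]
for X in([.6155,.0253,.152],[.5143,-.1921,.137],[.565,-.0834,.122]):
    X=np.array(X);print((proj(S,X-[0,0,.007])[1]-proj(S,X)[1])/7,"px/mm")
E
python3 goto.py .5143 -.1921 .195
```

```text
0.34720898061650424 px/mm
0.32480001619214655 px/mm
0.3273038343098043 px/mm
6.75 [ 0.4818 -0.0728  0.2052] [-0.0004  0.0001 -1.    ] F [-0.6569 -0.3555 -0.3967] w 0.00041228630275986274 shift [ 0.0102 -0.0999  0.0728]
```

The bolt has sunk about 7 mm. On to the second bolt.

>>> step_arm(
  motion=[
    [[0,-0.02,0.014,0,0,0],[0,-0.02,0.014,0,0,0],[0,-0.02,0.015,0,0,0],[0.01,-0.02,0.015,0,0,0],[0.02,-0.02,0.015,0,0,0],[0.02,0,0,0,0,0],[0.01,0,0,0,0,0],[0,0,0,0,0,0],[0,0,0,0,0,0]],
  ],
)

```text
time_s: 7.88
ee_pos: [0.5145, -0.1926, 0.1463]
eef_rot: [-0.084, 1.57, -0.448]
force: [-1.6, 1.1, 0.6]
grip_width: 0.0006
```

```bash
python3 goto.py .5143 -.1921 .137; python3 - <<'E'
from station import camera
import cv2
c=camera('wrist');cv2.imwrite('pics/w3.png',c['pixels'][:,:,::-1])
S=camera('side');a=cv2.resize(S["pixels"][140:340,200:420],None,fx=2.9,fy=2.9);cv2.imwrite('pics/s3.png',a[:,:,::-1])
E
```

```text
7.875 [ 0.5145 -0.1926  0.1463] [ 0.0011 -0.0005 -1.    ] F [-1.6393  1.141   0.6128] w 0.0006099379845341335 shift [ 0.0093  0.0004 -0.0004]
```

View pics/w3.png

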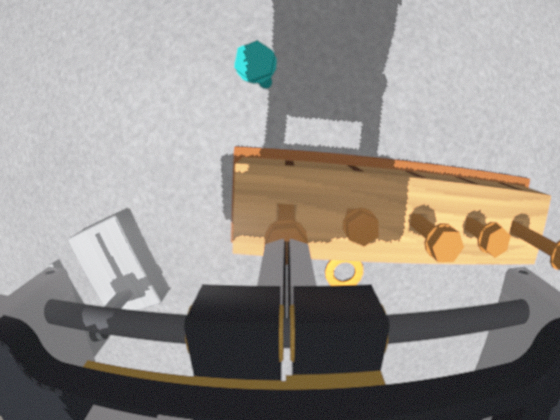

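View pics/s3.png

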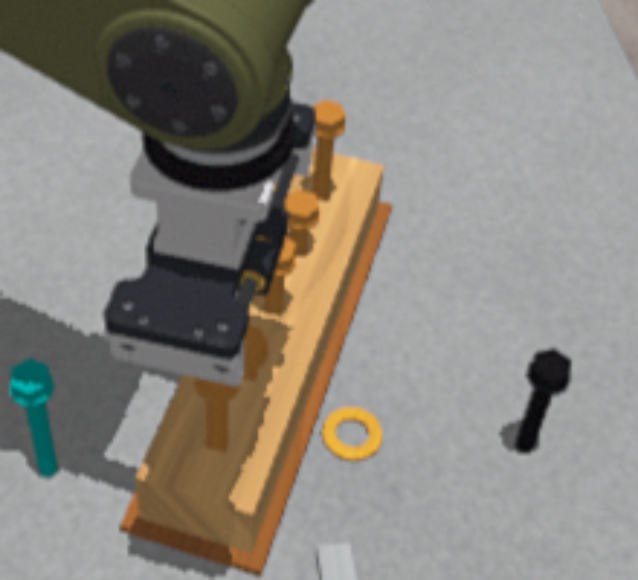

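The wrist view shows the tips at (286,240) centred on the second bolt's head, clear of the gauge at (120,260). Pressing to z of about 0.130.

>>> step_arm(
  motion=[
    [[0.004,0,0,0,0,0],[0.003,0,0,0,0,0],[0.001,0,0,0,0,0],[0.001,0,0,0,0,0],[0.001,0,0,0,0,0],[0.001,0,0,0,0,0],[0,0,0,0,0,0]],
  ],
)

```text
time_s: 8.85
ee_pos: [0.5141, -0.1927, 0.1345]
eef_rot: [-0.306, 1.571, -0.671]
force: [0.0, 1.2, 2.7]
grip_width: 0.0006
```

>>> step_arm(
  motion=[
    [[0.001,0,0,0,0,0],[0.001,0,0,0,0,0],[0.001,0,0,0,0,0],[0,0,0,0,0,0]],
  ],
)

```text
time_s: 9.35
ee_pos: [0.5141, -0.1927, 0.1314]
eef_rot: [2.994, 1.571, 2.629]
force: [0.5, 0.1, 4.4]
grip_width: 0.0005
```

>>> step_arm(
  motion=[
    [[0.001,0,0,0,0,0],[0.001,0,0,0,0,0],[0,0,0,0,0,0]],
  ],
)

```text
time_s: 9.72
ee_pos: [0.5141, -0.1927, 0.1294]
eef_rot: [0.329, 1.571, -0.036]
force: [0.2, -0.2, 3.8]
grip_width: 0.0002
```

```bash
python3 favg.py
```

```text
10.025 [ 0.5141 -0.1927  0.1294] [0.21 0.2  4.32] [0.42 0.48 0.41]
```

>>> step_arm(
  motion=[
    [[-0.002,0,0,0,0,0],[-0.008,0,0,0,0,0],[-0.03,0,0,0,0,0],[-0.03,0,-0.02,0,0,0],[0,0,-0.04,0,0,0],[0,0,-0.04,0,0,0],[0,0,-0.03,0,0,0],[0,0,0,0,0,0],[0,0,0,0,0,0]],
  ],
)

```text
time_s: 11.15
ee_pos: [0.3932, -0.1466, 0.1999]
eef_rot: [-0.054, 1.57, -0.419]
force: [0.9, 0.0, -0.6]
grip_width: 0.0005
```

```bash
python3 look.py L2; python3 goto.py .5649 -.0834 .180
```

```text
S (array([312.67, 178.59]), array([308, 175,  11,   8,  63], dtype=int32))
S (array([303.59, 209.59]), array([298, 206,  12,   9,  83], dtype=int32))
S (array([295.27, 225.33]), array([289, 221,  13,  11,  96], dtype=int32))
S (array([325.03, 229.52]), array([322, 223,   7,  14,  29], dtype=int32))
S (array([284.81, 257.15]), array([279, 252,  13,  11, 103], dtype=int32))
S (array([274.73, 270.25]), array([268, 265,  14,  13, 128], dtype=int32))
S (array([306.  , 283.59]), array([304, 278,   6,  13,  27], dtype=int32))
S (array([257.82, 323.5 ]), array([254, 321,   8,   6,  22], dtype=int32))
T (array([264.47, 190.66]), array([258, 185,  14,  12, 117], dtype=int32))
T (array([291.16, 204.88]), array([285, 199,  13,  12, 114], dtype=int32))
T (array([318.53, 213.33]), array([313, 208,  12,  12, 111], dtype=int32))
T (array([288.86, 234.76]), array([247, 219,  91,  35, 202], dtype=int32))
T (array([343.38, 225.82]), array([338, 220,  12,  13, 109], dtype=int32))
T (array([374.42, 232.63]), array([368, 227,  13,  13, 119], dtype=int32))
11.25 [ 0.3932 -0.1466  0.1995] [-0.0001  0.0001 -1.    ] F [-0.5086  0.1948 -0.4629] w 0.0005146029908159261 shift [0.0194 0.1203 0.1379]
```

View pics/L2_s.png

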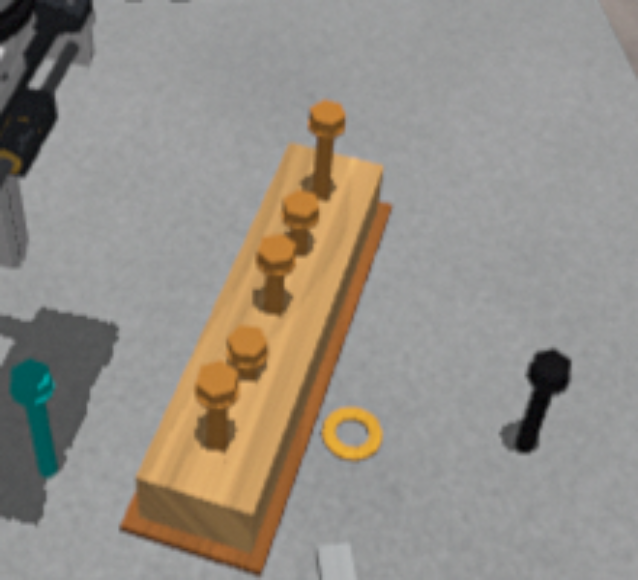

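The second bolt is clearly down: row 267.2 to 270.25, and the TCP went about 7.6 mm below its nominal top. The others are unchanged. Now the third bolt.

>>> step_arm(
  motion=[
    [[0,0.02,0.023,0,0,0],[0,0.02,0.023,0,0,0],[0,0.02,0.023,0,0,0],[0,0.02,0.023,0,0,0],[0,0.02,0.023,0,0,0],[0,0.02,0.023,0,0,0],[0.02,0,0,0,0,0],[0.02,0,0,0,0,0],[0.02,0,0,0,0,0],[0.008,0,0,0,0,0],[0,0,0,0,0,0],[0,0,0,0,0,0]],
  ],
)

```text
time_s: 12.75
ee_pos: [0.5648, -0.0835, 0.1322]
eef_rot: [0.166, 1.57, -0.199]
force: [-0.3, 0.5, 1.0]
grip_width: 0.0002
```

```bash
python3 goto.py .5649 -.0834 .122; python3 - <<'E'
from station import camera
import cv2
c=camera('wrist');cv2.imwrite('pics/w4.png',c['pixels'][:,:,::-1])
E
```

```text
12.75 [ 0.5648 -0.0835  0.1322] [ 0.001  -0.0002 -1.    ] F [-0.2725  0.541   0.9816] w 0.0002007122427850628 shift [0.0102 0.0001 0.    ]
```

View pics/w4.png

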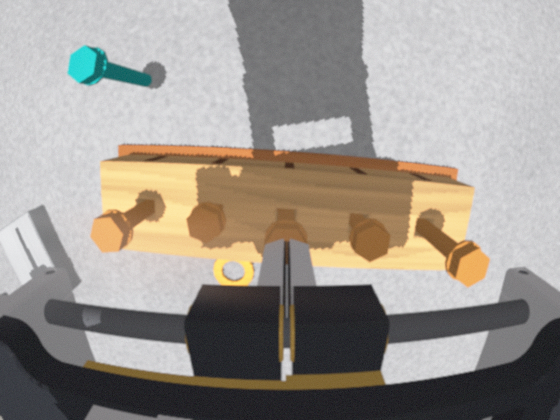

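The tips are centred on the third bolt's head at (286,238), with neighbours at (205,222) and (370,240) clear. Pressing.

>>> step_arm(
  motion=[
    [[0.005,0,0,0,0,0],[0.003,0,0,0,0,0],[0.001,0,0,0,0,0],[0.001,0,0,0,0,0],[0.001,0,0,0,0,0],[0.001,0,0,0,0,0],[0,0,0,0,0,0]],
  ],
)

```text
time_s: 13.68
ee_pos: [0.5644, -0.0834, 0.1194]
eef_rot: [-1.727, 1.571, -2.092]
force: [-0.7, -0.2, 2.5]
grip_width: 0.0008
```

>>> step_arm(
  motion=[
    [[0.001,0,0,0,0,0],[0.001,0,0,0,0,0],[0.001,0,0,0,0,0],[0,0,0,0,0,0]],
  ],
)

```text
time_s: 14.18
ee_pos: [0.5643, -0.0834, 0.1164]
eef_rot: [-2.97, 1.571, 2.949]
force: [0.2, -0.1, 2.9]
grip_width: 0.0006
```

>>> step_arm(
  motion=[
    [[0.001,0,0,0,0,0],[0.0005,0,0,0,0,0],[0,0,0,0,0,0]],
  ],
)

```text
time_s: 14.55
ee_pos: [0.5644, -0.0835, 0.115]
eef_rot: [-0.183, 1.571, -0.548]
force: [-0.3, 0.2, 3.2]
grip_width: 0.0003
```

```bash
python3 favg.py
```

```text
14.85 [ 0.5644 -0.0835  0.1149] [ 0.03 -0.07  4.34] [0.47 0.25 0.26]
```

Now I lift straight up, retract towards the base and check.

>>> step_arm(
  motion=[
    [[-0.002,0,0,0,0,0],[-0.008,0,0,0,0,0],[-0.03,0,0,0,0,0],[-0.04,0,-0.02,0,0,0],[-0.01,0,-0.05,0,0,0],[0,0,-0.05,0,0,0],[0,0,-0.04,0,0,0],[0,0,0,0,0,0],[0,0,0,0,0,0]],
  ],
)

```text
time_s: 15.98
ee_pos: [0.4155, -0.0265, 0.2055]
eef_rot: [0.238, 1.57, -0.127]
force: [-0.3, 0.6, -0.0]
grip_width: 0.0004
```

```bash
python3 look.py L3; python3 goto.py 0.4 0 0.2; python3 - <<'E'
# repeatable: subpixel vertical shift of head by phase correlation / template vs initial
import pickle,cv2,numpy as np
A=pickle.load(open("side0.pkl","rb"))[0]["pixels"];B=pickle.load(open("L3.pkl","rb"))[0]["pixels"]
g=lambda x:cv2.resize(cv2.cvtColor(x,cv2.COLOR_RGB2GRAY),None,fx=8,fy=8,interpolation=cv2.INTER_CUBIC)
a,b=g(A),g(B)
for u,v,k in [(313,177,.347),(303,211,.33),(295,227,.327),(285,258,.32),(274.5,268,.325)]:
    w,h=9,7;t=a[int((v-h)*8):int((v+h)*8),int((u-w)*8):int((u+w)*8)]
    s=b[int((v-h-3)*8):int((v+h+6)*8),int((u-w-3)*8):int((u+w+3)*8)]
    r=cv2.minMaxLoc(cv2.matchTemplate(s,t,cv2.TM_CCOEFF_NORMED));dy=r[3][1]/8-3
    print((u,v),"dx",r[3][0]/8-3,"dy",dy,"mm",round(dy/k,1),round(r[1],3))
E
```

```text
S (array([312.6 , 178.45]), array([308, 175,  11,   8,  62], dtype=int32))
S (array([303.52, 209.56]), array([298, 206,  12,   9,  79], dtype=int32))
S (array([294.76, 227.51]), array([289, 223,  13,  10,  90], dtype=int32))
S (array([325.26, 229.52]), array([322, 222,   7,  15,  27], dtype=int32))
S (array([284.87, 257.04]), array([279, 252,  13,  11,  99], dtype=int32))
S (array([274.46, 270.04]), array([267, 265,  15,  12, 121], dtype=int32))
T (array([264.59, 190.61]), array([258, 185,  14,  12, 120], dtype=int32))
T (array([291.2 , 205.05]), array([285, 200,  13,  11, 111], dtype=int32))
T (array([318.19, 214.07]), array([312, 208,  13,  14, 118], dtype=int32))
T (array([282.8 , 232.45]), array([253, 221,  63,  24, 113], dtype=int32))
T (array([343.41, 225.87]), array([338, 220,  12,  13, 110], dtype=int32))
T (array([374.25, 232.49]), array([368, 227,  13,  13, 113], dtype=int32))
16.075 [ 0.4156 -0.0266  0.2049] [-0.0001 -0.     -1.    ] F [ 0.1553  0.1019 -0.0516] w 0.0002779988081991636 shift [ 0.005   0.0193 -0.024 ]
(313, 177) dx -0.125 dy 2.25 mm 6.5 0.985
(303, 211) dx 0.0 dy 0.0 mm 0.0 0.998
(295, 227) dx -0.375 dy 2.125 mm 6.5 0.914
(285, 258) dx 0.0 dy 0.0 mm 0.0 0.976
(274.5, 268) dx -0.25 dy 2.5 mm 7.7 0.923
```

View pics/L3_s.png

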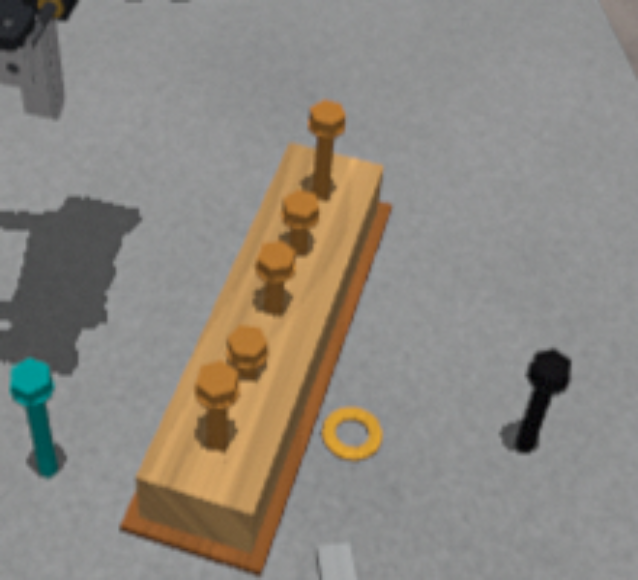

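View pics/L3_t.png

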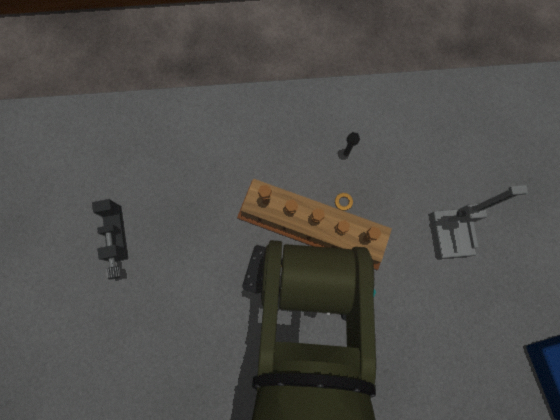

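The heads sank about 6.5, 7.7 and 6.5 mm, the two shorter bolts show no shift, and the bystanders are where they were. I'm handing in.

```bash
python3 -c "
from station import ticket;print(ticket.hand_in())"
```

```text
the job is handed in; nothing more can be done
None
```

I pressed the three longest bolts with closed fingertips in the order asked: longest (far-left slot), second longest (far-right slot), then third longest (middle slot). The job was handed in at about 16 s, with the arm retracted and touching nothing.

| Bolt | Sink from side camera | Sink from fingertip height | Average press force |
|---|---|---|---|
| Longest | 6.5 mm | 6.6 mm | 4.3 N |
| Second longest | 7.7 mm | 7.6 mm | 4.3 N |
| Third longest | 6.5 mm | 7.1 mm | 4.3 N |

- **Staying down:** the final pictures show all three bolts still upright and down.
- **Untouched items:** the fourth and shortest bolts show no shift in the side view. The gauge, clamp, washer and both look-alikes appear unmoved in the final views; the turquoise one is only visible from the side, because the arm hid it from the top camera.
- **Disagreement:** a rougher check using the colour mask put the second bolt's sink at up to about 9 mm. I trust the two measurements in the table more, and either way it is marked and short of the 12 mm stop.

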